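Fish the rotor ring out from under the riser

ROBOT

A 6-joint arm with a two-finger parallel gripper is mounted at the origin on a cart in front of the work surface, level with it; the furniture and walls round the work are solid. World frame = base frame: x ahead of the robot, y to its left, z up, the work surface at z = 0. Lengths are in m, angles in rad, forces in N, time in s.
With the tool pointing down it reaches from about 0.25 to 0.725 m from the base axis. Payload 4 kg.
Tool frame: the origin (TCP) lies midway between the tips of the shut fingers; the grasp point (between the pads) lies 19 mm behind it; z points along the fingers, y is the line along which they close (so a half turn about z gives the same grasp; the last joint's range is limited). The gripper opens to 85 mm and grips with 20 to 120 N. Pads are 22 mm wide; open, the fingers measure 114 mm over their backs; the gripper's body (76 mm by 85 mm) begins 54 mm behind the grasp point. The pads swing forward as they close: fully open they stand 13 mm farther back than shut.
Start: joints at [1.284, 0.241, 0.005, 1.335, 0, 1.571], TCP at [0.141, 0.48, 0.231] pointing down, gripper open.
Joint ranges: [-2.72, 2.72], [-1.05, 1.87], [-1.09, 1.28], [-1.99, 2.15], [-1.42, 1.44], [-3.14, 3.14]. Speed limits (rad/s): [2.79, 2.79, 3.14, 3.14, 3.14, 3.14].

INTERFACE

Orientations are given as a unit quaternion [x, y, z, w].
In Python, from workcell import bot gives the robot as it stands.
- The arm moves only by the tool move_arm, never from a script. Its argument "motion" is a list of rows, each an object of numbers: "x", "y", "z": the shift along the tool's x, y, z in cm; "yaw": the turn about the tool's z in degrees. A call has 1 to 20 rows; each row is the pose to reach, as a shift and turn from the pose commanded when the call began, along the tool's axes at that moment; what a row does not reach only later rows make up. A row lasts 1/8 s, in which the tool goes at most 62.5 mm and 10.7 degrees, less where a joint would pass 70% of its speed; a pose out of reach is approached as far as the arm can. A call with a gripper value outside its range is refused whole. "gripper" is the opening, from -1 (shut) to 1 (fully open), set as the call begins (left out, the last holds). The fingers move at their own pace and stop on an object; the grip force is fixed at half the most. Time passes only in rows, so rows that repeat a pose let the fingers close. It gives the time, the measured TCP pose, the force, the opening and the grip force at its end, in the units of the state.
- bot.get_obs(): the state, without advancing time (a new reading comes with each control period).
- bot.camera(name): name is "side" or "top"; returns the picture (420x560x3 uint8, blue, green, red); there is no depth.
- bot.camera_model(name): a dict with "K" (3x3 intrinsics, pixels), "world_from_camera" (4x4, takes a point from camera to world coordinates). Camera axes: x right, y down, z forward; pixel columns grow to the right and rows downward; lengths in m; the calibration is good to about 2 mm. A picture is of the moment at which its call begins. camera_model takes no time and is no camera call.
- bot.job_done(): hands the job in; it is judged then, once.
Trained networks look in the newest picture that a camera, given by its name, has taken for a name from the list of things; names that differ only in an ending like _2 or _b are one class to them, and where a whole thing is asked for, a point or a joint stands for the part that bears it (a point fixed in the world has none). Each returns a list of dicts, best first, with "score" (0 to 1); they miss things now and then, are a little off and sometimes report something else, mostly with a low value. They report only what shows in the picture. A call takes as long as a camera call.
- bot.cut_out(camera, name): "mask" (420x560 bool, what is visible of it) and "centre" ([row, column] in pixels, amid what is visible of it).
The state is a dict: "clock": time; "joint_pos": joint angles; "joint_vel": joint speeds; "tau": joint torques, N m; "eef_pos": TCP position; "tool_rot": TCP orientation; "ft_force": force on the tool from outside, world axes, zero at the start; "ft_torque": the same for the moment, N m; "grip_width": finger opening in m; "grasp_force": force on a finger pad.
Only numpy, scipy, OpenCV 4.12 (cv2) and the standard library are available. Lean on these libraries where they do the work, as an engineer would, in place of code of your own. Each camera call takes 0.05 s, during which the arm holds its last target. There are 200 camera calls.

TASK

The blue rotor locking ring has slid under the clear riser. Take the orange-handled hook from its holder, reach in under the riser, catch the ring with the tip and draw it out until the whole ring lies flat in the open in front of the riser, then hang the hook back in its holder. Bear only lightly on the white sheet and the riser (under 20 N), keep your fingers off the ring, and do not disturb the other things.

Things in the scene. Friction and masses are not known exactly. Their poses are not given: they have to be found in the camera images.
- hook_handle (a point): centre of the hook's orange handle: upright square bar 22 x 22 mm, 60 mm tall, to be gripped from above. x along the hook's foot, z up. Below it: black flange 40 x 40 mm, z -36 to -30 mm, whose underside rests on the holder's fork; a 12 mm steel tube to z -77 mm; then a thinner shank that ends in the foot
- holder_seat (a point): point on top of the holder's fork, 130 mm above the worktop, on the tube's axis when the hook hangs; hung, the handle centre is 36 mm straight above. The slot between the fork's arms is 18 mm wide and runs along the holder's x, closed 10 mm behind this point, open at its +x end 25 mm ahead. To take the hook off, raise it a few mm, carry it 45 mm or more along +x, then up; hang it back in reverse
- holder: fixed grey holder: weighted dark foot 75 x 80 mm and a post, both on the -x side of the fork. Origin on the worktop straight below the fork's seat, x along the fork towards its open end, z up. At the start the hook hangs in it with its foot pointing along +x
- riser: fixed clear acrylic instrument riser, 180 mm deep (x), 240 mm wide (y), open only at its front (the -x face, 90 mm from the origin); side and back walls 8 mm; the space below its top plate is 40 mm high, the plate's top is at 48 mm, all above the sheet. Origin on the sheet under its centre, x pointing inward from the open front to the back, z up
- ring_center (a point): centre of the blue rotor locking ring (46 mm outer, 30 mm inner diameter, 7 mm high, 30 to 65 g), lying flat and loose on the white sheet below the riser at the start; this point is 3.5 mm above the sheet
- ring: the same ring; origin at the centre of its underside, z along its axis
- hook: the retrieving hook, 0.19 kg, same origin and axes. Its 6 mm round foot runs level 120 mm along +x; there the end turns down as a 6 mm thick tip, 20 mm from the foot's upper side to the tip's round end. The shank telescopes, stiff (40 N to shift): the tip's end is 128 to 156 mm below the origin, different every time, not reported: feel for it by touching the white sheet lightly
- base_sheet: fixed white plastic sheet 3 mm thick, 250 mm wide, on the worktop under the riser and reaching 110 mm out in front of it; the ring slides on it. Origin on the worktop under the riser's centre, axes as for the riser
- tube_rack: bystander: blue rack with capped tubes, 62 x 150 x 100 mm, standing loose on the rear half of the riser; origin under its centre
- petri_stack: bystander: white stacked dishes, 90 mm across, 32 mm high; origin under its centre
- timer: bystander: white timer 66 x 66 x 19 mm; origin under its centre
- marker: bystander: white marker pen with a red cap, 122 mm long, 14 mm thick; origin under its centre

How it is judged:
By the outcome, as a careful person would: the job done as asked, in the order asked, and still so for the second after the job is handed in, with the robot touching nothing.
It also fails if it takes over 54 s, if anything falls off the work surface, if the arm or the gripper's body presses on something with over 40 N, if the wrist force passes 120 N, or if a joint passes its speed limit or range.

## Working session

There is one attempt and no reset: what is moved stays moved. The work goes in short steps, Python scripts to look and compute and a tool call to move; the robot and the scene stay as the last step left them, time stands still between calls to the robot, and variables do not carry over. Pictures are saved under pics/ and viewed, at most 10 in all, crops included, and the job is handed in when it is done.

Besides the shell and the picture viewer there is one more tool, called as a command line: name --argument value ..., lists and objects as JSON in quotes. move_arm: Moves the arm, as the interface text tells. Its arguments: {"type":"object","properties":{"motion":{"type":"array"},"gripper":{"type":"number"}},"required":["motion"]}

```bash
mkdir -p pics
cat > h.py <<'E'
import numpy as np, cv2
from workcell import bot
def ray(cam,r,c):
    m=bot.camera_model(cam);K=np.array(m["K"]);T=np.array(m["world_from_camera"])
    d=T[:3,:3]@np.linalg.solve(K,[c,r,1]);return T[:3,3],d
def at(cam,r,c,z):
    o,d=ray(cam,r,c);return o+d*(z-o[2])/d[2]
def proj(cam,p):
    m=bot.camera_model(cam);K=np.array(m["K"]);T=np.array(m["world_from_camera"])
    q=K@(T[:3,:3].T@(np.array(p)-T[:3,3]));return q[1]/q[2],q[0]/q[2]
def tri(rs):
    A=0;b=0
    for o,d in rs:
        d=d/np.linalg.norm(d);P=np.eye(3)-np.outer(d,d);A=A+P;b=b+P@o
    return np.linalg.solve(A,b)
E
python3 - <<'E'
from h import *
a=bot.camera("top");b=bot.camera("side")
cv2.imwrite("pics/top.png",a);cv2.imwrite("pics/side.png",b)
for c in("top","side"):
    o,_=ray(c,0,0);print(c,o)
    for n in("hook_handle","hook","holder","ring","riser","base_sheet","tube_rack","petri_stack","timer","marker"):
        for d in bot.cut_out(c,n)[:1]: print(n,round(d["score"],2),np.round(d["centre"],1),d["mask"].sum(), at(c,*d["centre"],0.003).round(3))
o=bot.get_obs();print(o["clock"],o["tool_rot"],o["eef_pos"])
E
```

```text
top [0.44144022 0.15112505 1.18267302]
hook_handle 0.94 [247.9 403.5] 480 [ 0.514 -0.126  0.003]
hook 0.74 [244.5 405. ] 445 [ 0.523 -0.13   0.003]
holder 0.91 [270.7 392.3] 983 [ 0.459 -0.095  0.003]
riser 0.77 [195.7 272.5] 5362 [0.654 0.197 0.003]
base_sheet 0.66 [242.1 280.3] 4648 [0.536 0.18  0.003]
tube_rack 0.86 [166.2 260. ] 1978 [0.732 0.228 0.003]
petri_stack 0.87 [202.9 154.7] 1103 [0.644 0.496 0.003]
timer 0.83 [253.8 162.9] 717 [0.514 0.474 0.003]
marker 0.83 [303.7 188.6] 224 [0.39  0.409 0.003]
side [ 0.36248186 -0.7549058   0.59459824]
hook_handle 0.93 [260.8 259.2] 791 [0.549 0.109 0.003]
hook 0.69 [266.5 256.7] 1084 [0.538 0.089 0.003]
holder 0.62 [320.4 241.1] 2255 [ 0.472 -0.078  0.003]
riser 0.85 [229.6 299.6] 4003 [0.678 0.223 0.003]
base_sheet 0.86 [246.6 253.4] 2511 [0.548 0.171 0.003]
tube_rack 0.8 [196.5 318.1] 2097 [0.786 0.394 0.003]
petri_stack 0.85 [184.  259.1] 573 [0.639 0.519 0.003]
timer 0.82 [194.5 223.1] 296 [0.521 0.471 0.003]
marker 0.53 [207.5 179.2] 100 [0.391 0.417 0.003]
1.1 [ 1.42927240e-01  9.89733198e-01  5.83148087e-06 -1.16432861e-05] [0.14145049 0.47957121 0.23131313]
```

View pics/top.png

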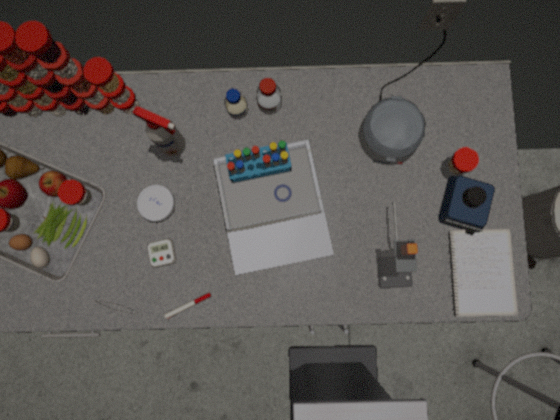

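View pics/side.png

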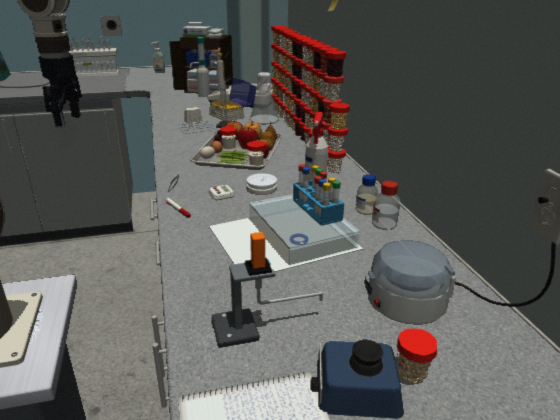

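Run:
```python
from h import *
a=cv2.imread("pics/top.png");b=cv2.imread("pics/side.png")
def crop(i,r0,r1,c0,c1,s): return cv2.resize(np.clip(i[r0:r1,c0:c1].astype(float)*1.6,0,255).astype(np.uint8),None,fx=s,fy=s,interpolation=cv2.INTER_CUBIC)
cv2.imwrite("pics/c1.png",crop(a,130,290,205,425,3.6))
cv2.imwrite("pics/c2.png",crop(b,180,345,200,370,3.6))
for n,i in(("top",a),("side",b)):
    h=cv2.cvtColor(i,cv2.COLOR_BGR2HSV)
    for k,lo,hi,box in(("or",(5,150,60),(20,255,255),(225,300,200,430)),("blue",(105,60,40),(130,255,255),(182,260,265,325))):
        m=cv2.inRange(h,lo,hi);q=np.zeros_like(m);r0,r1,c0,c1=box;q[r0:r1,c0:c1]=m[r0:r1,c0:c1]
        ys,xs=np.nonzero(q)
        if len(ys): print(n,k,len(ys),ys.mean(),xs.mean(),ys.min(),ys.max(),xs.min(),xs.max(),cv2.minAreaRect(np.c_[xs,ys].astype(np.float32)))
```

```text
top or 97 248.28865979381445 411.54639175257734 243 253 407 416 ((411.5, 248.0), (10.0, 9.0), 90.0)
top blue 47 192.51063829787233 282.02127659574467 185 200 275 290 ((282.5, 192.5), (15.0, 15.0), 90.0)
side or 443 249.60270880361173 257.8487584650113 232 267 251 264 ((257.5, 249.5), (35.0, 13.0), 90.0)
side blue 133 230.33082706766916 301.70676691729324 182 244 290 323 ((311.488525390625, 214.3666534423828), (16.90331268310547, 67.99923706054688), 27.80145835876465)
```

View pics/c1.png

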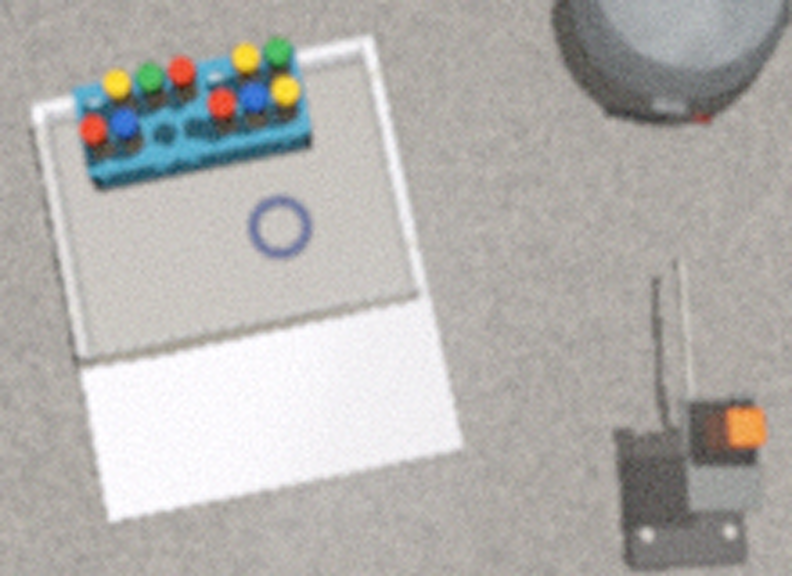

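View pics/c2.png

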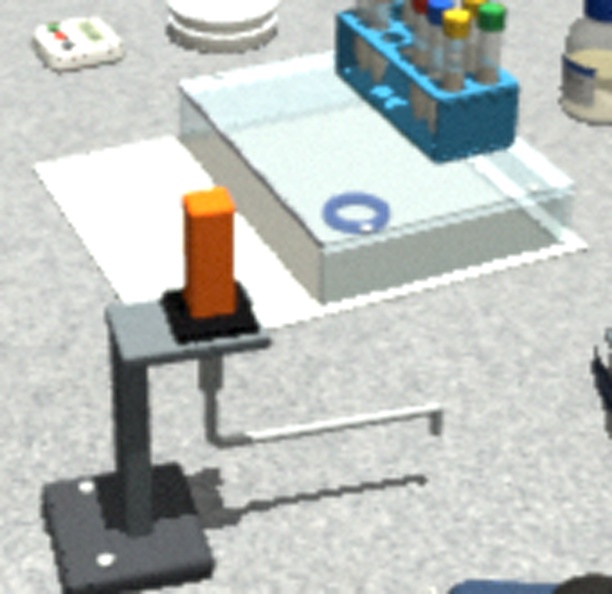

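Run:
```python
from h import *
T=lambda x,y:(130+y/3.6,205+x/3.6); S=lambda x,y:(180+y/3.6,200+x/3.6)
A=at("top",*T(108,520),.003);B=at("top",*T(462,447),.003);print("sheet front",A,B,np.linalg.norm(A-B))
C=at("top",*T(36,105),.051);D=at("top",*T(372,38),.051);E_=at("top",*T(80,360),.051);F=at("top",*T(425,297),.051)
print("riser BL BR FL FR",C,D,E_,F)
for p,q in((A,B),(E_,F),(C,D)):
    v=p-q;print("yaw",np.degrees(np.arctan2(-v[0],v[1])))
for p,q in((C,E_),(D,F)):
    v=p-q;print("yaw",np.degrees(np.arctan2(v[1],v[0])),np.linalg.norm(v))
print("center",(C+D+E_+F)/4)
# refined from sheet side view
for p in((38,168),(125,303),(585,243)): print("sheet side cam",at("side",*S(*p),.003))
print("ring top",at("top",*T(281,227),.0065),"side",at("side",*S(357,213),.0065), at("side",230.33+8.8,299,.0065))
h1=at("top",248.4,411.7,.196);print("handle top",h1)
print("handle tri",tri([ray("top",*T(745,427)),ray("side",*S(209,203))]), at("side",*S(209,203),.196))
print("tip elbow tri",tri([ray("top",*T(679,260)),ray("side",*S(437,408))]))
print("tip end", [at("side",*S(436,433),z) for z in(.01,.02,.03,.04)])
for z in(.03,.04,.05): print(z,at("top",*T(679,260),z),at("top",*T(690,395),z), at("side",*S(437,408),z))
# shank bottom
print("side shank bottom",at("side",*S(218,441),.04),proj("side",[h1[0],h1[1],.04]))
print("holder foot", [at("top",*T(*p),.01).round(3) for p in((628,570),(748,562),(617,430))])
```

```text
sheet front [0.45894159 0.29398004 0.003     ] [0.50305863 0.04893357 0.003     ] 0.24898612371074882
riser BL BR FL FR [0.74069858 0.33494457 0.051     ] [0.78153508 0.10418934 0.051     ] [0.56483598 0.30598223 0.051     ] [0.60144357 0.07409971 0.051     ]
yaw 10.20593738881605
yaw 8.971314235027956
yaw 10.035666166067125
yaw 9.351944593362088 0.1782315047485299
yaw 9.485343933851114 0.18258788812609725
center [0.6721283  0.20480396 0.051     ]
sheet side cam [0.461444   0.29032438 0.003     ]
sheet side cam [0.49249396 0.10892683 0.003     ]
sheet side cam [0.79856673 0.10711041 0.003     ]
ring top [0.65990936 0.17025238 0.0065    ] side [0.66190902 0.17304615 0.0065    ] [0.66156559 0.17330474 0.0065    ]
handle top [ 0.50093287 -0.09731207  0.196     ]
handle tri [ 0.50143928 -0.09842078  0.19409591] [ 0.50164109 -0.10153489  0.196     ]
tip elbow tri [ 0.62195198 -0.096595    0.05298753]
tip end [array([ 0.63488602, -0.06510092,  0.01      ]), array([ 0.63022634, -0.07690056,  0.02      ]), array([ 0.62556666, -0.0887002 ,  0.03      ]), array([ 0.62090698, -0.10049984,  0.04      ])]
0.03 [ 0.62548539 -0.10159944  0.03      ] [ 0.53292724 -0.10393119  0.03      ] [ 0.63311663 -0.06865014  0.03      ]
0.04 [ 0.62388871 -0.09940694  0.04      ] [ 0.53213354 -0.10171845  0.04      ] [ 0.62832323 -0.0808049   0.04      ]
0.05 [ 0.62229203 -0.09721443  0.05      ] [ 0.53133985 -0.09950571  0.05      ] [ 0.62352982 -0.09295967  0.05      ]
side shank bottom [ 0.50946699 -0.08034809  0.04      ] (np.float64(308.9889641255587), np.float64(258.01811706465935))
holder foot [array([ 0.417, -0.06 ,  0.01 ]), array([ 0.42 , -0.141,  0.01 ]), array([ 0.512, -0.057,  0.01 ])]
```

move_arm --motion '[{"x":-4,"y":-3.5,"yaw":6},{"x":-8,"y":-7,"yaw":12},{"x":-12.5,"y":-11,"yaw":18},{"x":-17,"y":-15,"yaw":24},{"x":-21,"y":-18.7,"yaw":30},{"x":-25.5,"y":-22.5,"yaw":36},{"x":-30,"y":-26.5,"yaw":42},{"x":-34,"y":-30.2,"yaw":48},{"x":-38,"y":-34,"yaw":54},{"x":-42,"y":-37.5,"yaw":60},{"x":-46,"y":-41,"yaw":66},{"x":-49,"y":-43.5,"yaw":70},{"x":-50.8,"y":-45.2,"yaw":72.1},{"x":-50.8,"y":-45.2,"yaw":72.1},{"x":-50.8,"y":-45.2,"yaw":72.1},{"x":-50.8,"y":-45.2,"yaw":72.1}]' --gripper 1

```text
invalid input at $.motion[0]: expected keys x, y, z, yaw
```

move_arm --motion '[{"x":-4,"y":-3.5,"z":0,"yaw":6},{"x":-8,"y":-7,"z":0,"yaw":12},{"x":-12.5,"y":-11,"z":0,"yaw":18},{"x":-17,"y":-15,"z":0,"yaw":24},{"x":-21,"y":-18.7,"z":0,"yaw":30},{"x":-25.5,"y":-22.5,"z":0,"yaw":36},{"x":-30,"y":-26.5,"z":0,"yaw":42},{"x":-34,"y":-30.2,"z":0,"yaw":48},{"x":-38,"y":-34,"z":0,"yaw":54},{"x":-42,"y":-37.5,"z":0,"yaw":60},{"x":-46,"y":-41,"z":0,"yaw":66},{"x":-49,"y":-43.5,"z":0,"yaw":70},{"x":-50.8,"y":-45.2,"z":0,"yaw":72.1},{"x":-50.8,"y":-45.2,"z":0,"yaw":72.1},{"x":-50.8,"y":-45.2,"z":0,"yaw":72.1}]' --gripper 1

```text
clock: 2.98
eef_pos: [0.5003, -0.0972, 0.2311]
tool_rot: [0.698, 0.716, -0.0, -0.001]
ft_force: [-0.0, 0.7, 0.0]
grip_width: 0.0857
grasp_force: 0.0
```

move_arm --motion '[{"x":-0.1,"y":0.1,"z":2,"yaw":0},{"x":-0.1,"y":0.1,"z":4,"yaw":0},{"x":-0.1,"y":0.1,"z":6,"yaw":0},{"x":-0.1,"y":0.1,"z":7.5,"yaw":0},{"x":-0.1,"y":0.1,"z":8.4,"yaw":0},{"x":-0.1,"y":0.1,"z":8.4,"yaw":0}]'

```text
clock: 3.72
eef_pos: [0.5014, -0.0983, 0.1469]
tool_rot: [0.698, 0.716, -0.0, -0.0]
ft_force: [-0.4, -0.5, -0.1]
grip_width: 0.0852
grasp_force: 0.0
```

move_arm --motion '[{"x":0,"y":0,"z":0,"yaw":0},{"x":0,"y":0,"z":0,"yaw":0},{"x":0,"y":0,"z":0,"yaw":0},{"x":0,"y":0,"z":0,"yaw":0},{"x":0,"y":0,"z":0,"yaw":0},{"x":0,"y":0,"z":0,"yaw":0}]' --gripper -1

```text
clock: 4.47
eef_pos: [0.5021, -0.0988, 0.1477]
tool_rot: [0.698, 0.716, 0.0, 0.0]
ft_force: [-0.9, -0.9, 4.1]
grip_width: 0.0214
grasp_force: 59.3
```

Run:
```python
from h import *
a=bot.camera("top");b=bot.camera("side");o=bot.get_obs()
i=np.hstack([cv2.resize(a[180:300,340:440],None,fx=4,fy=4),cv2.resize(b[190:350,190:340][:, :],(400,480))]);cv2.imwrite("pics/g.png",np.clip(i*1.5,0,255).astype(np.uint8))
for k in("eef_pos","ft_force","ft_torque","grip_width","grasp_force","tool_rot","clock"):print(k,np.round(o[k],4))
```

```text
eef_pos [ 0.5021 -0.0988  0.1477]
ft_force [-1.1312 -0.9828  4.6274]
ft_torque [-0.0843  0.2008 -0.0128]
grip_width 0.0214
grasp_force 59.3502
tool_rot [6.980e-01 7.161e-01 1.000e-04 4.000e-04]
clock 4.575
```

View pics/g.png

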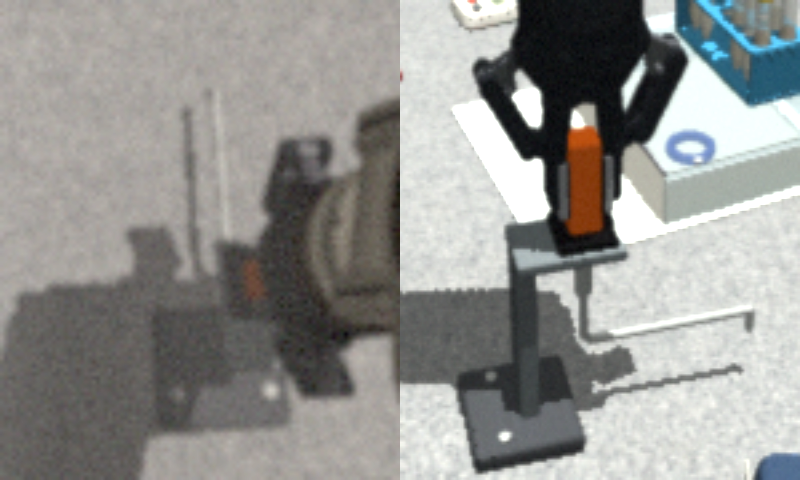

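move_arm --motion '[{"x":0,"y":0,"z":-0.3,"yaw":0},{"x":0,"y":0,"z":-0.6,"yaw":0},{"x":0,"y":0,"z":-0.6,"yaw":0},{"x":0,"y":1,"z":-0.6,"yaw":0},{"x":0,"y":2,"z":-0.6,"yaw":0},{"x":0,"y":3,"z":-0.6,"yaw":0},{"x":0,"y":4,"z":-0.6,"yaw":0},{"x":0,"y":5,"z":-0.6,"yaw":0},{"x":0,"y":5.2,"z":-0.6,"yaw":0},{"x":0,"y":5.2,"z":-2,"yaw":0},{"x":0,"y":5.2,"z":-4,"yaw":0},{"x":0,"y":5.2,"z":-5.3,"yaw":0},{"x":0,"y":5.2,"z":-5.3,"yaw":0}]'

```text
clock: 6.2
eef_pos: [0.5547, -0.0975, 0.2022]
tool_rot: [0.698, 0.716, 0.001, 0.001]
ft_force: [-0.7, 0.2, -2.5]
grip_width: 0.0215
grasp_force: 58.9
```

move_arm --motion '[{"x":3,"y":-1.4,"z":0,"yaw":-1},{"x":7,"y":-3.3,"z":0,"yaw":-2.5},{"x":11,"y":-5.1,"z":0,"yaw":-4},{"x":15,"y":-7,"z":0,"yaw":-5.5},{"x":19,"y":-8.9,"z":0,"yaw":-7},{"x":22,"y":-10.3,"z":0,"yaw":-8.1},{"x":23.4,"y":-11,"z":0,"yaw":-8.1},{"x":23.4,"y":-11,"z":2,"yaw":-8.1},{"x":23.4,"y":-11,"z":4,"yaw":-8.1},{"x":23.4,"y":-11,"z":6,"yaw":-8.1},{"x":23.4,"y":-11,"z":7,"yaw":-8.1},{"x":23.4,"y":-11,"z":7,"yaw":-8.1},{"x":23.4,"y":-11,"z":7,"yaw":-8.1}]'

```text
clock: 7.82
eef_pos: [0.4385, 0.1338, 0.131]
tool_rot: [0.646, 0.763, 0.001, 0.0]
ft_force: [-0.2, -0.4, -1.9]
grip_width: 0.0215
grasp_force: 59.0
```

Run:
```python
from h import *
a=bot.camera("top");b=bot.camera("side");o=bot.get_obs()
i=np.hstack([cv2.resize(a[150:290,210:340],(390,420),interpolation=2),cv2.resize(b[150:290,190:320],(390,420),interpolation=2)]);cv2.imwrite("pics/p.png",np.clip(i*1.3,0,255).astype(np.uint8))
for k in("eef_pos","ft_force","ft_torque","grip_width","tool_rot","clock"):print(k,np.round(o[k],4))
```

```text
eef_pos [0.4386 0.1339 0.1311]
ft_force [ 0.4921 -0.1862 -1.8056]
ft_torque [-0.0379  0.0311 -0.0578]
grip_width 0.0216
tool_rot [6.457e-01 7.636e-01 7.000e-04 5.000e-04]
clock 7.925
```

View pics/p.png

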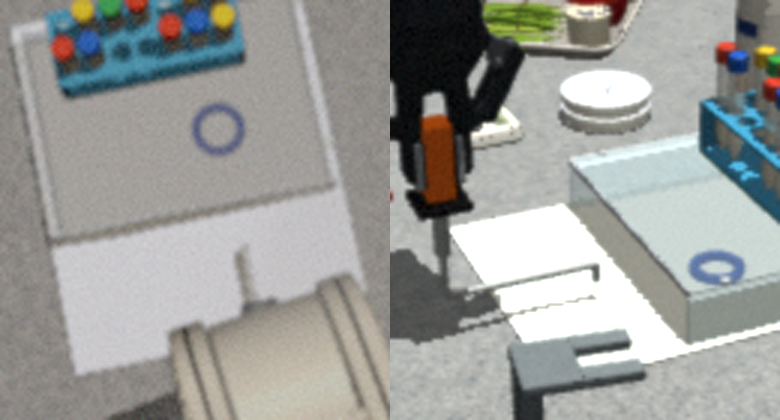

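Run:
```python
from h import *
t=at("top",150+247/3,210+241/3,.03);print("tip",t)
r=at("top",150+129/3,210+218/3,.0065);print("ring",r)
u=np.array([np.cos(np.radians(9.6)),np.sin(np.radians(9.6))]);n=np.array([-u[1],u[0]])
print("handle->tip yaw",np.degrees(np.arctan2(t[1]-.1339,t[0]-.4386)),np.hypot(t[1]-.1339,t[0]-.4386))
print("ring from tip along,lat",(r-t)[:2]@u,(r-t)[:2]@n)
print("tip side",at("side",150+283/3,190+597/3,.018),tri([ray("top",150+247/3,210+241/3),ray("side",150+266/3,190+597/3)]))
```

```text
tip [0.55748894 0.15429777 0.03      ]
ring [0.66007768 0.17123113 0.0065    ]
handle->tip yaw 9.735447861923927 0.12062607142601049
ring from tip along,lat 0.1039760480696405 -0.0004123700016745756
tip side [0.85337297 0.08368138 0.018     ] [0.68495663 0.08734156 0.0631538 ]
```

move_arm --motion '[{"x":0,"y":0,"z":0.5,"yaw":0},{"x":0,"y":0,"z":0.9,"yaw":0},{"x":0,"y":0,"z":1.1,"yaw":0},{"x":0,"y":0,"z":1.15,"yaw":0},{"x":0,"y":0,"z":1.2,"yaw":0},{"x":0,"y":0,"z":1.2,"yaw":0}]'

```text
clock: 8.68
eef_pos: [0.4379, 0.1338, 0.1184]
tool_rot: [0.646, 0.764, 0.0, 0.0]
ft_force: [-0.1, 0.5, -1.6]
grip_width: 0.0211
grasp_force: 59.0
```

move_arm --motion '[{"x":0,"y":0,"z":0.05,"yaw":0},{"x":0,"y":0,"z":0.1,"yaw":0},{"x":0,"y":0,"z":0.15,"yaw":0},{"x":0,"y":0,"z":0.2,"yaw":0},{"x":0,"y":0,"z":0.2,"yaw":0}]'

```text
clock: 9.3
eef_pos: [0.4379, 0.1338, 0.1163]
tool_rot: [0.646, 0.764, -0.0, -0.0]
ft_force: [0.7, -0.4, -1.3]
grip_width: 0.0218
grasp_force: 59.0
```

Run:
```python
from h import *
a=bot.camera("top");b=bot.camera("side");o=bot.get_obs()
i=np.hstack([cv2.resize(b[215:265,190:280],(720,400),interpolation=2)]);cv2.imwrite("pics/q.png",np.clip(i*1.,0,255).astype(np.uint8))
for k in("eef_pos","ft_force","ft_torque"):print(k,np.round(o[k],4))
```

```text
eef_pos [0.4379 0.1338 0.1163]
ft_force [-0.656   0.7225 -2.3565]
ft_torque [ 0.0009  0.0303 -0.0239]
```

View pics/q.png

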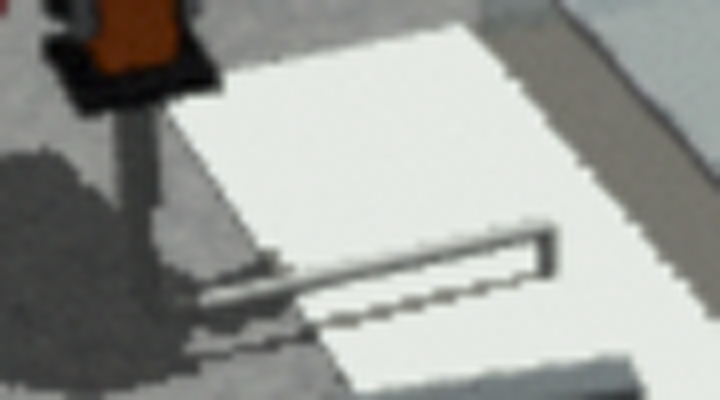

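move_arm --motion '[{"x":0,"y":0,"z":0.05,"yaw":0},{"x":0,"y":0,"z":0.1,"yaw":0},{"x":0,"y":0,"z":0.15,"yaw":0},{"x":0,"y":0,"z":0.15,"yaw":0}]'

```text
clock: 9.9
eef_pos: [0.4379, 0.1338, 0.1151]
tool_rot: [0.646, 0.764, 0.0, 0.0]
ft_force: [-1.7, 0.3, 1.9]
grip_width: 0.0215
grasp_force: 59.5
```

move_arm --motion '[{"x":0,"y":0,"z":-0.6,"yaw":0},{"x":0,"y":0,"z":-1.25,"yaw":0},{"x":0,"y":0,"z":-1.25,"yaw":0},{"x":0,"y":1.5,"z":-1.25,"yaw":0},{"x":0,"y":3,"z":-1.25,"yaw":0},{"x":0,"y":4.5,"z":-1.25,"yaw":0},{"x":0,"y":6,"z":-1.25,"yaw":0},{"x":0,"y":7.5,"z":-1.25,"yaw":0},{"x":0,"y":9,"z":-1.25,"yaw":0},{"x":0,"y":10,"z":-1.25,"yaw":0},{"x":0,"y":10.4,"z":-1.25,"yaw":0},{"x":0,"y":10.4,"z":-1.25,"yaw":0}]'

```text
clock: 11.4
eef_pos: [0.5404, 0.151, 0.127]
tool_rot: [0.646, 0.764, -0.0, -0.0]
ft_force: [0.3, -0.6, -1.6]
grip_width: 0.021
grasp_force: 59.0
```

Run:
```python
from h import *
a=bot.camera("top");b=bot.camera("side");o=bot.get_obs()
i=np.hstack([cv2.resize(a[160:240,240:320],(400,400),interpolation=2),cv2.resize(b[200:270,260:330],(400,400),interpolation=2)]);cv2.imwrite("pics/r.png",np.clip(i*1.2,0,255).astype(np.uint8))
for k in("eef_pos","ft_force","ft_torque"):print(k,np.round(o[k],4))
```

```text
eef_pos [0.54   0.151  0.1272]
ft_force [ 0.3491  0.1526 -1.6621]
ft_torque [-0.0119 -0.0175 -0.0035]
```

View pics/r.png

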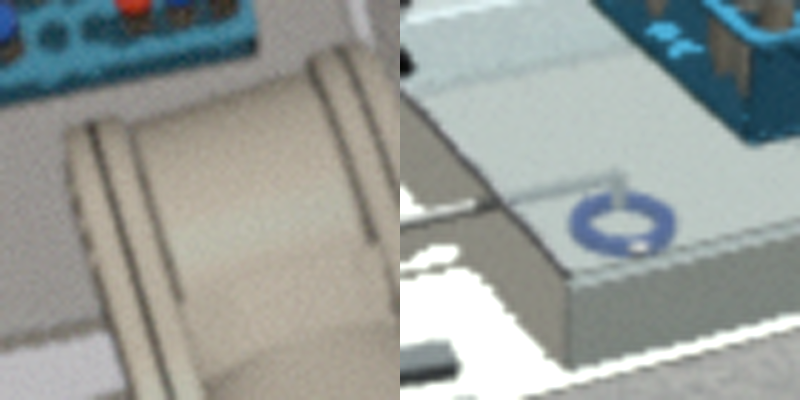

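move_arm --motion '[{"x":0,"y":0,"z":0.4,"yaw":0},{"x":0,"y":0,"z":0.8,"yaw":0},{"x":0,"y":0,"z":1.05,"yaw":0},{"x":0,"y":0,"z":1.13,"yaw":0},{"x":0,"y":0,"z":1.13,"yaw":0}]'

```text
clock: 12.12
eef_pos: [0.5404, 0.1511, 0.116]
tool_rot: [0.646, 0.764, -0.0, -0.0]
ft_force: [0.4, -0.1, -2.2]
grip_width: 0.0214
grasp_force: 59.1
```

move_arm --motion '[{"x":0,"y":-0.5,"z":0,"yaw":0},{"x":0,"y":-1,"z":0,"yaw":0},{"x":0,"y":-1.6,"z":0,"yaw":0},{"x":0,"y":-2.4,"z":0,"yaw":0},{"x":0,"y":-3.2,"z":0,"yaw":0},{"x":0,"y":-4,"z":0,"yaw":0},{"x":0,"y":-4.8,"z":0,"yaw":0},{"x":0,"y":-5.6,"z":0,"yaw":0},{"x":0,"y":-6.4,"z":0,"yaw":0},{"x":0,"y":-7.2,"z":0,"yaw":0},{"x":0,"y":-8,"z":0,"yaw":0},{"x":0,"y":-8.8,"z":0,"yaw":0},{"x":0,"y":-9.6,"z":0,"yaw":0},{"x":0,"y":-10.4,"z":0,"yaw":0},{"x":0,"y":-11.2,"z":0,"yaw":0},{"x":0,"y":-11.9,"z":0,"yaw":0},{"x":0,"y":-12.4,"z":0,"yaw":0},{"x":0,"y":-12.8,"z":0,"yaw":0},{"x":0,"y":-13,"z":0,"yaw":0},{"x":0,"y":-13,"z":0,"yaw":0}]'

```text
clock: 14.62
eef_pos: [0.4121, 0.1294, 0.116]
tool_rot: [0.646, 0.764, -0.0, -0.0]
ft_force: [-0.5, 0.4, -1.5]
grip_width: 0.0211
grasp_force: 59.1
```

Run:
```python
from h import *
a=bot.camera("top");b=bot.camera("side");o=bot.get_obs()
i=np.hstack([cv2.resize(a[180:280,220:320],(400,400),interpolation=2),cv2.resize(b[190:290,190:290],(400,400),interpolation=2)]);cv2.imwrite("pics/s.png",np.clip(i*1.2,0,255).astype(np.uint8))
for k in("eef_pos","ft_force","clock"):print(k,np.round(o[k],4))
u=np.array([np.cos(np.radians(9.6)),np.sin(np.radians(9.6))])
for c in("top","side"):
    for d in bot.cut_out(c,"ring")[:1]:
        p=at(c,*d["centre"],.0065);print(c,d["score"],p,"ahead of face",.61-p[:2]@u)
```

```text
eef_pos [0.4123 0.1295 0.116 ]
ft_force [ 0.1538  0.0057 -1.9113]
clock 14.725
top 0.63 [0.55029076 0.15917324 0.0065    ] ahead of face 0.04087036627529572
```

View pics/s.png

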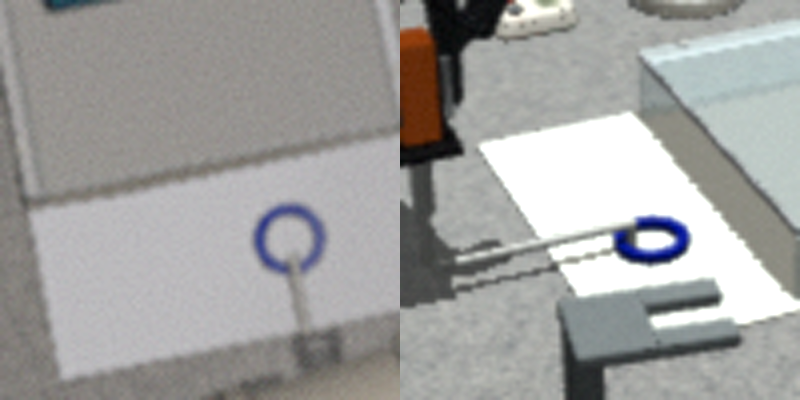

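move_arm --motion '[{"x":0,"y":-0.4,"z":0,"yaw":0},{"x":0,"y":-0.8,"z":0,"yaw":0},{"x":0,"y":-1,"z":0,"yaw":0},{"x":0,"y":-1,"z":0,"yaw":0},{"x":0,"y":-0.5,"z":0,"yaw":0},{"x":0,"y":0,"z":0,"yaw":0},{"x":0,"y":0,"z":0,"yaw":0},{"x":0,"y":0,"z":-0.5,"yaw":0},{"x":0,"y":0,"z":-1.5,"yaw":0},{"x":0,"y":0,"z":-3.5,"yaw":0},{"x":0,"y":0,"z":-5.5,"yaw":0},{"x":0,"y":0,"z":-7.5,"yaw":0},{"x":0,"y":0,"z":-8.6,"yaw":0},{"x":0,"y":0,"z":-8.6,"yaw":0}]'

```text
clock: 16.58
eef_pos: [0.4128, 0.1297, 0.203]
tool_rot: [0.646, 0.764, 0.001, 0.001]
ft_force: [0.7, -0.4, -2.2]
grip_width: 0.0212
grasp_force: 59.1
```

Run:
```python
from h import *
from scipy.spatial.transform import Rotation as R
a=bot.camera("top");b=bot.camera("side");o=bot.get_obs()
u=np.array([np.cos(np.radians(9.6)),np.sin(np.radians(9.6))])
for c in("top","side"):
    for d in bot.cut_out(c,"ring")[:1]:
        p=at(c,*d["centre"],.0065);print(c,d["score"],p,"ahead of face",.61-p[:2]@u)
r=R.from_quat(o["tool_rot"]);print(o["eef_pos"],o["clock"],r.as_matrix().round(4))
print(r.inv().apply(np.array([.5547,-.0978,.2022])-o["eef_pos"])*100)
```

```text
top 0.66 [0.5426904  0.15512275 0.0065    ] ahead of face 0.04903979086079768
side 0.46 [0.53263212 0.15486468 0.0065    ] ahead of face 0.05900025571737677
[0.41186429 0.12935291 0.20156306] 16.675 [[-1.662e-01  9.861e-01 -8.000e-04]
 [ 9.861e-01  1.662e-01 -3.000e-04]
 [-1.000e-04 -8.000e-04 -1.000e+00]]
[-24.7735786   10.3089275   -0.06867597]
```

move_arm --motion '[{"x":-2.5,"y":2,"z":0,"yaw":1},{"x":-5.5,"y":4.5,"z":0,"yaw":2.5},{"x":-9,"y":7,"z":0,"yaw":4},{"x":-12.5,"y":9.5,"z":0,"yaw":5.5},{"x":-16,"y":10.3,"z":0,"yaw":7},{"x":-19.5,"y":10.3,"z":0,"yaw":8.1},{"x":-22.5,"y":10.3,"z":0,"yaw":8.1},{"x":-24.2,"y":10.3,"z":0,"yaw":8.1},{"x":-24.8,"y":10.3,"z":0,"yaw":8.1},{"x":-24.8,"y":10.3,"z":0,"yaw":8.1},{"x":-24.8,"y":10.3,"z":0,"yaw":8.1},{"x":-24.8,"y":10.3,"z":0,"yaw":8.1}]'

```text
clock: 18.27
eef_pos: [0.555, -0.0971, 0.2022]
tool_rot: [0.698, 0.717, 0.0, 0.0]
ft_force: [0.7, -0.2, -2.0]
grip_width: 0.0217
grasp_force: 59.2
```

Run:
```python
from h import *
from scipy.spatial.transform import Rotation as R
for _ in range(3):
    bot.camera("top");o=bot.get_obs()
    r=R.from_quat(o["tool_rot"]);print(o["eef_pos"],o["clock"],o["tool_rot"])
    print(r.inv().apply(np.array([.5021,-.0988,.1477])-o["eef_pos"])*100)
```

```text
[ 0.55501169 -0.09719216  0.20215118] 18.325 [6.97576968e-01 7.16509852e-01 6.96785396e-05 2.80692285e-05]
[-0.01937741 -5.29433414  5.44438096]
[ 0.55501781 -0.09733425  0.20217468] 18.375 [6.97645705e-01 7.16442923e-01 7.41908211e-05 5.62351675e-05]
[-0.00598728 -5.29481421  5.44648944]
[ 0.55505264 -0.09745671  0.20213327] 18.425 [6.97702618e-01 7.16387498e-01 6.94127475e-05 6.20286386e-05]
[ 0.00558666 -5.29797728  5.44234131]
```

move_arm --motion '[{"x":0,"y":0,"z":1.5,"yaw":0},{"x":0,"y":0,"z":3,"yaw":0},{"x":0,"y":0,"z":4.3,"yaw":0},{"x":0,"y":0,"z":4.8,"yaw":0},{"x":0,"y":0,"z":4.8,"yaw":0},{"x":0,"y":-1,"z":4.8,"yaw":0},{"x":0,"y":-2,"z":4.8,"yaw":0},{"x":0,"y":-3,"z":4.8,"yaw":0},{"x":0,"y":-4,"z":4.8,"yaw":0},{"x":0,"y":-4.8,"z":4.8,"yaw":0},{"x":0,"y":-5.3,"z":4.8,"yaw":0},{"x":0,"y":-5.3,"z":4.8,"yaw":0}]'

```text
clock: 19.92
eef_pos: [0.5018, -0.0993, 0.1541]
tool_rot: [0.698, 0.716, 0.0, 0.0]
ft_force: [-0.1, -0.4, -2.0]
grip_width: 0.0216
grasp_force: 59.3
```

move_arm --motion '[{"x":0,"y":0,"z":0.2,"yaw":0},{"x":0,"y":0,"z":0.4,"yaw":0},{"x":0,"y":0,"z":0.55,"yaw":0},{"x":0,"y":0,"z":0.6,"yaw":0},{"x":0,"y":0,"z":0.6,"yaw":0}]'

```text
clock: 20.55
eef_pos: [0.5021, -0.0993, 0.1479]
tool_rot: [0.698, 0.716, -0.0, -0.0]
ft_force: [-0.9, -1.2, -0.9]
grip_width: 0.0212
grasp_force: 59.3
```

move_arm --motion '[{"x":0,"y":0,"z":0.05,"yaw":0},{"x":0,"y":0,"z":0.05,"yaw":0},{"x":0,"y":0,"z":0.05,"yaw":0}]'

```text
clock: 20.92
eef_pos: [0.5022, -0.0993, 0.1477]
tool_rot: [0.698, 0.716, 0.0, 0.0]
ft_force: [-0.5, 0.6, 1.0]
grip_width: 0.0217
grasp_force: 59.5
```

move_arm --motion '[{"x":0,"y":0,"z":0,"yaw":0},{"x":0,"y":0,"z":0,"yaw":0},{"x":0,"y":0,"z":0,"yaw":0},{"x":0,"y":0,"z":0,"yaw":0},{"x":0,"y":0,"z":0,"yaw":0},{"x":0,"y":0,"z":0,"yaw":0},{"x":0,"y":0,"z":0,"yaw":0},{"x":0,"y":0,"z":0,"yaw":0}]' --gripper 1

```text
clock: 21.92
eef_pos: [0.5021, -0.0993, 0.1475]
tool_rot: [0.698, 0.716, 0.0, 0.0]
ft_force: [0.1, 0.1, -0.3]
grip_width: 0.0851
grasp_force: 0.0
```

Released; now straight up, then back away to the robot.

move_arm --motion '[{"x":0,"y":0,"z":-1,"yaw":0},{"x":0,"y":0,"z":-2.5,"yaw":0},{"x":0,"y":0,"z":-5,"yaw":0},{"x":0,"y":0,"z":-8,"yaw":0},{"x":0,"y":0,"z":-11,"yaw":0},{"x":0,"y":-3,"z":-12,"yaw":0},{"x":0,"y":-7,"z":-12,"yaw":0},{"x":0,"y":-11,"z":-12,"yaw":0},{"x":0,"y":-14,"z":-12,"yaw":0},{"x":0,"y":-15,"z":-12,"yaw":0},{"x":0,"y":-15,"z":-12,"yaw":0},{"x":0,"y":-15,"z":-12,"yaw":0}]'

```text
clock: 23.42
eef_pos: [0.3532, -0.1033, 0.2678]
tool_rot: [0.698, 0.716, 0.0, 0.0]
ft_force: [1.4, 0.5, -0.4]
grip_width: 0.0854
grasp_force: 0.0
```

Run:
```python
from h import *
a=bot.camera("top");b=bot.camera("side")
i=np.hstack([cv2.resize(a[130:300,205:425],(400,309),interpolation=2),cv2.resize(b[180:345,200:370],(318,309),interpolation=2)]);cv2.imwrite("pics/z.png",np.clip(i*1.3,0,255).astype(np.uint8))
```

```text
(no output)
```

View pics/z.png

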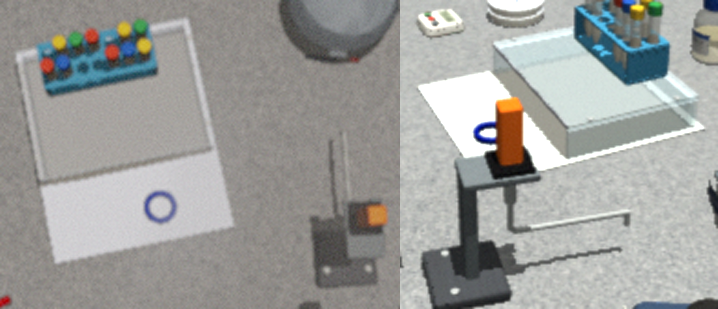

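The ring lies flat on the open sheet (pixel 160,207 in the left panel). The hook hangs in its holder (handle at 376,215) and the other things look unmoved.

```bash
python3 -c "from workcell import bot; print(bot.job_done())"
```

```text
the job is handed in; nothing more can be done
None
```

The ring now lies flat on the open sheet in front of the riser, the hook hangs back in its holder, and the job is handed in at about 23.5 s; the highest force I read on the sheet was about 4 N.

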